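# Reset and start the game clock

## Task

Get the game clock ready on the dining table: take the stylus from its forked stand and push the recessed reset button, in the well in the middle of the clock's top, all the way in with the stylus tip, then hang the stylus back upright in the fork by its collar and let go of it. After that start the game by pressing the plunger at the king's end of the clock down to its stop and letting it spring back up. Leave the plunger at the pawn's end unpressed, do not bump the plant, and do not push the other things on the table about.

Things in the scene. Friction and masses are not known exactly. Their poses are not given: they have to be found in the camera images.
- clock: Game clock, grey block fixed to the table, 95 mm (x) by 190 mm (y), top at 60 mm. Origin: centre of its underside; z up. On top: two mushroom plungers at y = +60 (left) and -60 mm (right), and in the middle a round well 18 mm across, 14 mm deep, the reset button its floor. King and pawn stand off its two short ends, 135 mm from its centre, either way round; the bottle about 130 mm behind (+x).
- reset_top (a point): Centre of the top of the recessed reset button (steel disc, 17 mm across), at rest 14 mm below the clock's top (46 mm above the table); moves with the button.
- reset (a joint): Reset button travel in m: 0 at rest, 0.006 fully in; spring return, 1.5 N to start and 5 N fully in.
- plunger_l_top (a point): Top centre of the left plunger (clock y = +60 mm): black mushroom head 40 mm across and 10 mm thick on a 14 mm steel stem, head top at rest 30 mm above the clock's top (90 mm above the table); moves with it.
- plunger_r_top (a point): Top centre of the right plunger (clock y = -60 mm), the same shape.
- plunger_l (a joint): Left plunger travel in m: 0 up, 0.012 down at its stop; spring return, 3 N to start and 8 N at the stop.
- plunger_r (a joint): Right plunger travel, as for the left.
- stand: Stylus stand, fixed: wood foot 120 x 100 x 12 mm (x = -45 to +75), an upright 50 mm wide at x = +47 to +63 mm and on it a level steel fork 6 mm thick, 44 mm wide, top at 110 mm. Slot 13 mm wide, open towards -x: closed end at x = +8, prong ends at x = -35 mm. Origin: below the stylus place, at table level. The mill stands 105 mm off one side (y), the mug off the other; shaker behind.
- fork (a point): Where the stylus hangs: in the middle of the slot at the level of the fork's top face (110 mm above the table); axes as the stand's.
- stylus: Round stylus, 160 mm long, about 80 g, loose, hanging upright in the fork. Origin at its tip; z up its axis. Steel shaft 8 mm thick from 0 to 85 mm, collar 30 mm across from 85 to 91 mm (its underside rests on the fork), wooden handle 18 mm thick from 91 to 160 mm. Tip hangs 25 mm above the table. Lifts straight up out of the fork (90 mm) and goes back by lowering, or slides through the mouth.
- stylus_tip (a point): Tip of the stylus.
- stylus_collar (a point): Centre of the underside of the stylus's collar, 85 mm above the tip.
- king: Chess king, dark wood, 104 mm tall with a cross on top, base 42 mm across; loose. Origin: centre of its base. It marks the end of the clock whose plunger is to be pressed.
- pawn: Chess pawn, dark wood, 61 mm tall with a ball head, base 36 mm across; loose. Origin: centre of its base.
- mill: Pepper mill, dark wood, 230 mm tall, 56 mm across; loose. Origin: centre of its base.
- mug: White mug, 90 mm tall, 76 mm across with a handle reaching about 70 mm from its axis; loose. Origin: centre of its base.
- bottle: Green glass bottle, 250 mm tall, 70 mm across; loose. Origin: centre of its base.
- bowl: White bowl, 45 mm tall, 90 mm across; loose. Origin: centre of its base.
- shaker: Glass salt shaker, 80 mm tall, 44 mm across; loose. Origin: centre of its base.
- plant: Spiky green plant in a black pot on a wire stand, fixed between the clock and the stand; all of it within 70 mm of its axis, 390 mm tall. Origin: on its axis, at table level. Along the table's far edge and its sides (beyond x = 0.75 m, or |y| over 0.5 m) stand other fixed things, all under 0.17 m tall.
Mind the look-alikes: they are no part of the job. Leave any purple look-alike of the clock alone.

How it is judged:
On the way, in this order (a step that is already met when the one before it is completed fails the run):
1. the reset button is pushed fully in (at least 4.5 of its 6 mm) by the stylus tip (value of joint reset above 0.0045 m and distance between stylus_tip and reset_top below 0.011 m), for 0.1 s.
2. the stylus hangs upright in the fork by its collar again, let go of (x of stylus_collar in the frame of fork between -0.022 and 0.012 m and y of stylus_collar in the frame of fork between -0.006 and 0.006 m and z of stylus_collar in the frame of fork between -0.004 and 0.004 m and angle between stylus's own z axis and vertical below 0.12 rad and contact force between the fingers and stylus below 0.1 N), for 0.2 s.
3. the plunger at the king's end is pressed to its stop (at least 10.5 of its 12 mm) (((y of king in the frame of clock above 0 m and value of joint plunger_l above 0.0105 m) or (y of king in the frame of clock below 0 m and value of joint plunger_r above 0.0105 m))), for 0.1 s.
At the end, for the whole second after the job is handed in: The stylus hangs at rest in the fork, let go, upright within 0.12 rad, collar underside within 4 mm of the fork's top, axis within 6 mm across the slot and from 22 mm mouthwards to 12 mm inwards of the fork point; reset button (1.5 mm) and plungers (2 mm) have sprung back up (all of step 2 and linear speed of stylus below 0.02 m/s and value of joint reset below 0.0015 m and value of joint each of plunger_l, plunger_r below 0.002 m); the robot touches nothing.
It fails at once if the king or pawn is shifted more than 25 mm or tipped (distance of any of king, pawn from where it was at the start of the episode above 0.025 m or angle between any of king, pawn's own z axis and vertical above 0.35 rad).
It fails at once if the mill, mug, bottle, bowl or shaker is shifted more than 25 mm or tipped (distance of any of mill, mug, bottle, bowl, shaker from where it was at the start of the episode above 0.025 m or angle between any of mill, mug, bottle, bowl, shaker's own z axis and vertical above 0.35 rad).
It fails at once if the plant is struck (over 3 N) by the robot or the stylus (contact force between any of the arm, the fingers, stylus and plant above 3 N).
It fails at once if the plunger on the pawn's side is pressed by more than 5 mm ((y of king in the frame of clock above 0 m and value of joint plunger_r above 0.005 m) or (y of king in the frame of clock below 0 m and value of joint plunger_l above 0.005 m)).
It also fails if it takes over 72 s, if anything falls off the work surface, if the arm or the gripper's body presses on something with over 40 N, if the wrist force passes 120 N, or if a joint passes its speed limit or range.

## Robot

A 6-joint arm with a two-finger parallel gripper is mounted at the origin on the work surface. World frame = base frame: x ahead of the robot, y to its left, z up, the work surface at z = 0. Lengths are in m, angles in rad, forces in N, time in s.
With the tool pointing down it reaches from about 0.375 to 0.975 m from the base axis. Payload 3.8 kg.
Tool frame: the origin (TCP) lies between the finger pads; the fingertips stand 22 mm ahead of it and the grasp point (between the pads) lies 3 mm ahead of it; z points along the fingers, y is the direction in which the jaws open and shut (so a half turn about z gives the same grasp; the last joint's range is limited). The gripper opens to 85 mm and grips with 20 to 120 N. Pads are 22 mm wide; open, the fingers measure 114 mm over their backs; the gripper's body (76 mm by 85 mm) begins 54 mm behind the grasp point. The pads swing forward as they close: fully open they stand 13 mm farther back than shut.
Start: joints at [-1.353, 0.264, 1.604, -0, 1.274, -0.037], TCP at [0.17, -0.653, 0.253] pointing down, gripper open.
Joint ranges: [-2.63, 2.63], [-0.94, 2.18], [0.31, 2.57], [-1.31, 4.45], [0, 2.66], [-2.55, 2.55]. Speed limits (rad/s): [2.57, 2.57, 3.14, 3.14, 3.14, 3.14].

## Interface

Orientations are given as a rotation vector (axis times angle).
In Python, from workcell import * gives the robot as it stands.
- The arm moves only by the tool step_arm, never from a script. Its argument "motion" is a list that holds one entry, the list of rows, each a list of 7 numbers: the finger opening in m, from 0 to 0.0854, then the shift along the world's x, y, z in m, then the turn, a rotation vector about the world's x, y, z in degrees. A call has exactly 8 rows; each row is the pose to reach, as a shift and turn from the pose measured when the call began; what a row does not reach only later rows make up. A row lasts 1/8 s, in which the tool goes at most 62.5 mm and 10.7 degrees, less where a joint would pass 70% of its speed; a pose out of reach is approached as far as the arm can. A call with a gripper value outside its range is refused whole. The fingers move at their own pace and stop on an object; "newtons" is the grip in N (left out, the last holds). Time passes only in rows, so rows that repeat a pose let the fingers close, or fill a call up. It gives the time, the measured TCP pose, the force and the opening at its end, in the units of the state.
- read_state(): the state, without advancing time (a new reading comes with each control period).
- read_camera(name): name is "scene" or "top" or "wrist"; returns (picture, depth): 384x512x3 uint8, blue, green, red; 384x512 float32, m along the optical axis (not along the pixel's ray), 0 where there is no reading.
- get_calibration(name): a dict with "K" (3x3 intrinsics, pixels), "world_from_camera" (4x4, takes a point from camera to world coordinates). Camera axes: x right, y down, z forward; pixel columns grow to the right and rows downward; lengths in m; the calibration is good to about 2 mm. A picture is of the moment at which its call begins: read the wrist's pose just before it. get_calibration takes no time and is no camera call; for the wrist camera it gives the pose at the moment of the call.
- finish_job(): hands the job in, once; it reports no verdict.
Trained networks look in the newest picture that a camera, given by its name, has taken for a name from the list of things; names that differ only in an ending like _2 or _b are one class to them, and where a whole thing is asked for, a point or a joint stands for the part that bears it (a point fixed in the world has none). Each returns a list of dicts, best first, with "score" (0 to 1); they miss things now and then, are a little off and sometimes report something else, mostly with a low value. They report only what shows in the picture. A call takes as long as a camera call. They do not tell look-alikes from the thing itself.
- spot_in(camera, thing): "xyz" ([x, y, z] in m, in the coordinates of the camera as it stood for that picture, good to about 4 mm: the middle of the surface that is visible of it).
- regions_of(camera, thing): "region" (384x512 bool, what is visible of it).
The state is a dict: "time": time; "q": joint angles; "joint_vel": joint speeds; "joint_torque": joint torques, N m; "tool_pos": TCP position; "tcp_rot": TCP orientation; "wrist_force": force on the tool from outside, world axes, zero at the start; "torque": the same for the moment, N m; "width": opening from 0.0 (shut) to 1.0 (fully open).
Only numpy, scipy, OpenCV 4.12 (cv2) and the standard library are available. Lean on these libraries where they do the work, as an engineer would, in place of code of your own. Each camera call takes 0.05 s, during which the arm holds its last target. There are 200 camera calls.

## Working session

There is one attempt and no reset: what is moved stays moved. The work goes in short steps, Python scripts to look and compute and a tool call to move; the robot and the scene stay as the last step left them, time stands still between calls to the robot, and variables do not carry over. Pictures are saved under pics/ and viewed, on a budget of 10 in all, crops included, one or two more only if the job needs it, and the job is handed in when it is done.

Besides the shell and the picture viewer there is one more tool, called as name([rows], argument=value, ...), one row to a line, values as JSON. step_arm: Moves the arm, as the interface text tells. Its arguments: {"type":"object","properties":{"motion":{"type":"array"},"newtons":{"type":"number"}},"required":["motion"]}

```bash
mkdir -p pics; ls; cat > h.py <<'E'
from workcell import *
import numpy as np, cv2
from scipy.spatial.transform import Rotation as R
def pts(cam,d,mask=None):
    c=get_calibration(cam);K=c["K"];T=np.array(c["world_from_camera"])
    v,u=np.nonzero((d>0)&(mask if mask is not None else True))
    z=d[v,u];p=np.stack([(u-K[0][2])*z/K[0][0],(v-K[1][2])*z/K[1][1],z],1)
    return p@T[:3,:3].T+T[:3,3],u,v
def proj(cam,p):
    c=get_calibration(cam);T=np.linalg.inv(c["world_from_camera"]);q=T[:3,:3]@np.array(p)+T[:3,3];k=np.array(c["K"])@q
    return k[:2]/k[2]
E
python3 - <<'E'
from h import *
s=read_state();print(s)
for c in("scene","top"):
    im,d=read_camera(c);np.savez(f"{c}.npz",im=im,d=d);cv2.imwrite(f"pics/{c}.png",cv2.resize(im,(800,600)))
    T=np.array(get_calibration(c)["world_from_camera"])
    print(c,T[:3,3].round(2))
    for n in["clock","stand","stylus","king","pawn","mill","mug","bottle","bowl","shaker","plant"]:
        for r in spot_in(c,n)[:3]:
            p=T[:3,:3]@np.array(r["xyz"])+T[:3,3];print(n,round(r["score"],2),p.round(3),proj(c,p).round())
E
```

```text
pics
{'time': 0.0, 'q': array([-1.35288663e+00,  2.64812623e-01,  1.60540490e+00, -2.79031036e-05,
        1.27369186e+00, -3.69045902e-02]), 'joint_vel': array([ 0.00036939, -0.00082148, -0.00030276, -0.00126042, -0.00146888,
        0.00024639]), 'joint_torque': array([-5.56768628e-04, -5.15117598e+01, -3.67309678e+01,  1.11611797e-05,
        1.28143933e-02, -7.12991181e-06]), 'tool_pos': array([ 0.16998085, -0.65252904,  0.25190521]), 'tcp_rot': array([-3.11384123e+00, -3.98899242e-01,  3.70351450e-04]), 'wrist_force': array([-0.28693493, -0.47345319, -0.86993164]), 'torque': array([-0.0161679 , -0.02928565,  0.00647538]), 'width': 0.999100365511369}
scene [0.42 0.83 0.77]
clock 0.69 [0.528 0.276 0.057] [237. 268.]
clock 0.64 [0.318 0.264 0.057] [327. 269.]
stand 0.79 [ 0.49  -0.23   0.076] [267. 143.]
stylus 0.52 [ 0.445 -0.236  0.134] [281. 128.]
stylus 0.16 [0.668 0.03  0.196] [194. 157.]
king 0.76 [0.476 0.131 0.062] [264. 223.]
mill 0.58 [ 0.466 -0.331  0.151] [276. 109.]
mill 0.5 [0.651 0.227 0.133] [186. 227.]
mug 0.72 [ 0.44  -0.119  0.06 ] [281. 167.]
bottle 0.66 [ 0.447
[... 154 characters left out ...]
 157.]
shaker 0.82 [ 0.565 -0.218  0.052] [245. 150.]
plant 0.69 [0.667 0.03  0.197] [194. 156.]
plant 0.53 [ 0.466 -0.332  0.154] [276. 108.]
top [ 0.4  -0.    1.41]
clock 0.7 [0.316 0.223 0.06 ] [177. 252.]
clock 0.57 [0.524 0.244 0.065] [170. 183.]
stand 0.71 [ 0.465 -0.232  0.013] [325. 203.]
stand 0.36 [ 0.462 -0.016  0.018] [257. 204.]
stylus 0.43 [ 0.443 -0.235  0.138] [334. 208.]
pawn 0.68 [0.565 0.379 0.019] [130. 171.]
mill 0.82 [ 0.464 -0.339  0.183] [374. 200.]
mug 0.57 [ 0.441 -0.145  0.004] [297. 210.]
bottle 0.96 [0.645 0.189 0.166] [184. 137.]
bowl 0.87 [ 0.462 -0.014  0.02 ] [256. 204.]
shaker 0.55 [ 0.562 -0.23   0.081] [328. 169.]
plant 0.69 [0.674 0.018 0.145] [245. 128.]
```

View pics/scene.png

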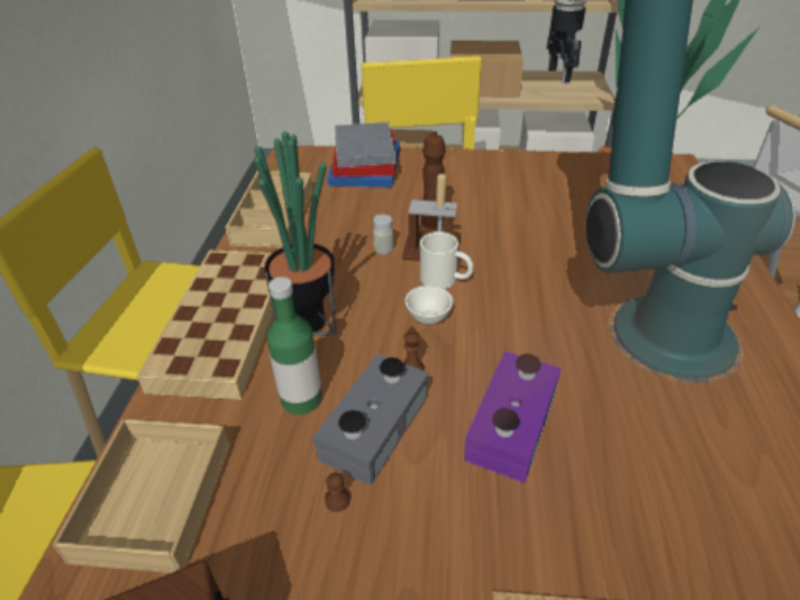

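View pics/top.png

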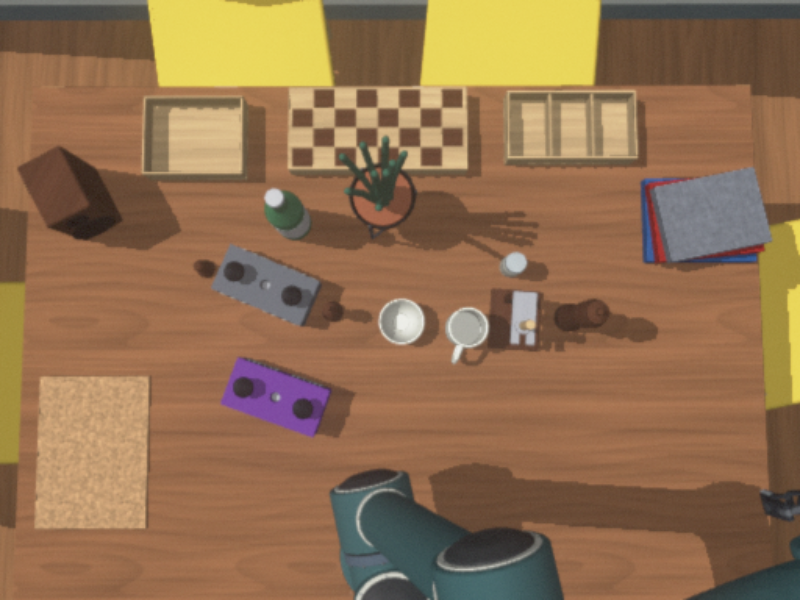

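The grey block (top picture 265,285) is the clock. The purple block (275,397) is the look-alike, since the description says the clock is grey. Two chess pieces stand off its ends, at top (205,268) and (332,311). I'll settle which is which by height and a crop.

```bash
python3 - <<'E'
from h import *
a={c:np.load(c+".npz") for c in("scene","top")}
P={c:pts(c,a[c]["d"]) for c in a}
def near(c,x,y,r,z0,z1):
    p=P[c][0];return p[(np.hypot(p[:,0]-x,p[:,1]-y)<r)&(p[:,2]>z0)&(p[:,2]<z1)]
for c in P:
    q=near(c,.527,.247,.12,.05,.068)
    r=cv2.minAreaRect((q[:,:2]*1000).astype(np.float32));print(c,"clock",r,np.median(q[:,2]))
    q=near(c,.527,.247,.1,.08,.1); k=q[:,1]>.247
    for w in(k,~k):
        if w.sum()>3: print(" plunger",q[w].mean(0).round(4),q[w,:2].min(0).round(3),q[w,:2].max(0).round(3),w.sum())
    for n,x,y in(("right",.49,.125),("left",.565,.375)):
        q=near(c,x,y,.045,.008,.2); 
        if n=="right": pass
        print(n,q[:,2].max().round(3),q[np.argmax(q[:,2])].round(3),len(q))
    q=near(c,.44,-.235,.03,.12,.25);print("stylus",q.mean(0).round(4),q[:,2].max(),len(q)); t=q[q[:,2]>.17];print(t.mean(0).round(4),len(t))
    q=near(c,.465,-.235,.07,.1,.116);print("fork",cv2.minAreaRect((q[:,:2]*1000).astype(np.float32)),len(q))
    for n,x,y,r,z in(("mug",.44,-.14,.06,.07),("mill",.464,-.339,.05,.02),("bottle",.645,.19,.06,.02),("plant",.67,.02,.1,.05),("shaker",.562,-.23,.04,.02),("bowl",.462,-.014,.07,.02)):
        q=near(c,x,y,r,z,.5);print(n,q.min(0).round(3),q.max(0).round(3))
s=a["scene"]["im"];t=a["top"]["im"]
w=[cv2.resize(s[195:245,240:300],(300,250),interpolation=3),cv2.resize(s[290:340,185:245],(300,250),interpolation=3)]
w2=[cv2.resize(t[150:225,115:235],(400,250),interpolation=3),cv2.resize(t[175:225,300:390],(400,250),interpolation=3)]
cv2.imwrite("pics/crop.png",np.hstack([np.vstack(w),np.vstack(w2)]))
E
```

```text
scene clock ((558.2958984375, 237.3328857421875), (193.03103637695312, 163.55763244628906), 66.551025390625) 0.06052148992713935
 plunger [0.5505 0.3092 0.0891] [0.532 0.289] [0.571 0.326] 206
 plunger [0.5036 0.1992 0.0888] [0.485 0.179] [0.522 0.215] 159
right 0.106 [0.475 0.123 0.106] 232
left 0.064 [0.536 0.351 0.064] 630
stylus [ 0.444  -0.2361  0.1559] 0.18732859630466558 116
[ 0.444  -0.2374  0.1798] 35
fork ((459.1465759277344, -243.05914306640625), (49.715450286865234, 98.225830078125), 86.12361907958984) 230
mug [ 0.384 -0.179  0.07 ] [ 0.478 -0.102  0.094]
mill [ 0.439 -0.369  0.02 ] [ 0.49  -0.32   0.231]
bottle [0.623 0.182 0.02 ] [0.691 0.24  0.253]
plant [ 0.616 -0.038  0.05 ] [0.744 0.086 0.387]
shaker [ 0.545 -0.25   0.02 ] [ 0.587 -0.212  0.083]
bowl [ 0.414 -0.061  0.02 ] [0.5   0.031 0.048]
top clock ((560.5468139648438, 236.28768920898438), (191.7651824951172, 166.06317138671875), 67.2846450805664) 0.05883763491671323
 plunger [0.5511 0.3042 0.0877] [0.533 0.286] [0.57  0.324] 133
 plunger [0.5039 0.1941 0.0875] [0.486 0.176] [0.522 0.212] 130
right 0.106 [0.478 0.121 0.106] 211
left 0.065 [0.569 0.38  0.065] 147
stylus [ 0.4436 -0.2393  0.1688] 0.1876567007744061 59
[ 0.4441 -0.2416  0.1824] 38
fork ((459.5657958984375, -243.7756805419922), (47.80093002319336, 97.77459716796875), 85.48363494873047) 424
mug [ 0.383 -0.178  0.071] [ 0.478 -0.106  0.096]
mill [ 0.437 -0.372  0.02 ] [ 0.491 -0.326  0.231]
bottle [0.623 0.165 0.021] [0.69  0.234 0.255]
plant [ 0.617 -0.044  0.06 ] [0.744 0.083 0.388]
shaker [ 0.547 -0.256  0.021] [ 0.588 -0.216  0.087]
bowl [ 0.414 -0.058  0.02 ] [0.5   0.028 0.05 ]
```

View pics/crop.png

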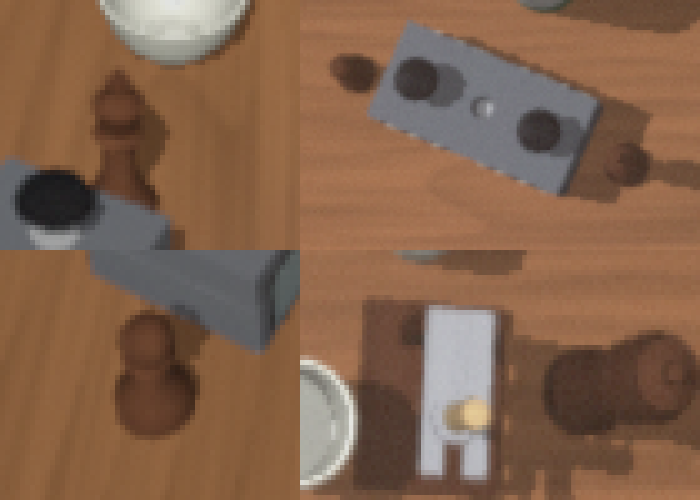

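The piece at the right end (smaller y, crop 118,110) has a cross and is 106 mm tall, so it is the king. The left one, with a ball head and 65 mm tall, is the pawn. So plunger_r of the grey clock is the one to press. The stylus hangs at the fork, and its mouth faces −x.

```bash
python3 - <<'E'
from h import *
s=read_state();A=R.from_rotvec(s["tcp_rot"]).as_matrix();c=get_calibration("wrist");T=np.array(c["world_from_camera"])
print(A.round(3));print((A.T@(T[:3,3]-s["tool_pos"])).round(4));print((A.T@T[:3,:3]).round(3));print(c["K"])
E
```

```text
[[ 0.968  0.252  0.   ]
 [ 0.252 -0.968 -0.   ]
 [ 0.     0.    -1.   ]]
[ 0.0739 -0.0002 -0.1201]
[[ 0.    -0.957 -0.291]
 [ 1.     0.    -0.   ]
 [ 0.    -0.291  0.957]]
[[287.4251833    0.         259.68023752]
 [  0.         287.4251833  190.56445351]
 [  0.           0.           1.        ]]
```

step_arm([
  [[0.085,0.02,0.04,0.03,0,0,6],[0.085,0.05,0.09,0.06,0,0,12],[0.085,0.08,0.14,0.08,0,0,18],[0.085,0.11,0.19,0.08,0,0,24],[0.085,0.14,0.24,0.08,0,0,30],[0.085,0.17,0.29,0.08,0,0,36],[0.085,0.2,0.34,0.08,0,0,42],[0.085,0.22,0.38,0.08,0,0,47.5]],
])

```text
time: 2.2
tool_pos: [0.391, -0.2712, 0.3336]
tcp_rot: [2.687, 1.626, 0.001]
wrist_force: [0.8, -0.0, -0.5]
width: 0.994
```

```bash
python3 - <<'E'
from h import *
im,d=read_camera("wrist");cv2.imwrite("pics/w1.png",cv2.resize(im,(768,576)))
p,u,v=pts("wrist",d)
n=np.hypot(p[:,0]-.444,p[:,1]+.238)
for a,b,r in((.178,.192,.03),(.14,.178,.03),(.112,.119,.03)):
    m=(n<r)&(p[:,2]>a)&(p[:,2]<b);q=p[m]
    if m.sum()>3: print(a,q.mean(0).round(4),((q.min(0)+q.max(0))/2).round(4),np.ptp(q,axis=0).round(3),m.sum(),u[m].mean(),v[m].mean())
m=(np.hypot(p[:,0]-.459,p[:,1]+.24)<.075)&(p[:,2]>.104)&(p[:,2]<.115);q=p[m]
r=cv2.minAreaRect((q[:,:2]*1000).astype(np.float32));print(r,cv2.boxPoints(r).round(1).tolist(),np.median(q[:,2]),m.sum())
E
```

```text
0.178 [ 0.4446 -0.2368  0.1844] [ 0.4447 -0.2373  0.1824] [0.017 0.017 0.008] 297 295.006734006734 130.23569023569024
0.14 [ 0.4416 -0.2306  0.1596] [ 0.4429 -0.2331  0.1587] [0.014 0.01  0.036] 65 286.7230769230769 123.95384615384616
0.112 [ 0.4429 -0.2323  0.1157] [ 0.441  -0.234   0.1149] [0.038 0.032 0.006] 250 284.896 122.18
((460.0863037109375, -238.09410095214844), (47.48391342163086, 97.98460388183594), 85.84707641601562) [[409.5, -258.20001220703125], [507.20001220703125, -265.29998779296875], [510.70001220703125, -218.0], [412.8999938964844, -210.89999389648438]] 0.109728427490459 2512
```

View pics/w1.png

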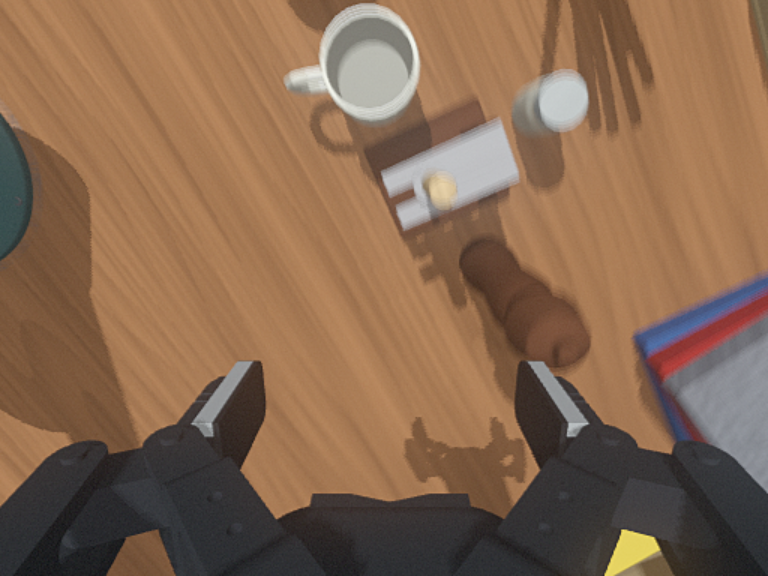

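The wrist view shows the stylus in the fork (440,188), with the mug and mill clear on either side. Stylus axis is (0.4446, −0.2372) and stand yaw about −4°.

step_arm([
  [[0.085,0.025,0.017,0,0,0,0],[0.085,0.054,0.034,0,0,0,0],[0.085,0.054,0.034,-0.02,0,0,0],[0.085,0.054,0.034,-0.06,0,0,0],[0.085,0.054,0.034,-0.1,0,0,0],[0.085,0.054,0.034,-0.14,0,0,0],[0.085,0.054,0.034,-0.178,0,0,0],[0.085,0.054,0.034,-0.178,0,0,0]],
], newtons=40)

```text
time: 3.25
tool_pos: [0.4428, -0.232, 0.1515]
tcp_rot: [-2.676, -1.627, 0.0]
wrist_force: [-0.1, 0.9, -0.1]
width: 0.992
```

step_arm([
  [[0.03,0,0,0,0,0,0],[0.03,0,0,0,0,0,0],[0.0,0,0,0,0,0,0],[0.0,0,0,0,0,0,0],[0.0,0,0,0,0,0,0],[0.0,0,0,0,0,0,0],[0.0,0,0,0,0,0,0],[0.0,0,0,0,0,0,0]],
], newtons=40)

```text
time: 4.25
tool_pos: [0.4437, -0.2325, 0.1526]
tcp_rot: [-2.678, -1.628, -0.001]
wrist_force: [0.9, -0.1, 5.3]
width: 0.192
```

step_arm([
  [[0.0,0,0,0.01,0,0,0],[0.0,0,0,0.03,0,0,0],[0.0,0,0,0.055,0,0,0],[0.0,0,0,0.08,0,0,0],[0.0,0,0,0.105,0,0,0],[0.0,0,0,0.13,0,0,0],[0.0,0,0,0.155,0,0,0],[0.0,0,0,0.17,0,0,0]],
])

```text
time: 5.25
tool_pos: [0.4437, -0.2323, 0.3239]
tcp_rot: [-2.678, -1.628, -0.002]
wrist_force: [0.2, 0.3, -1.0]
width: 0.201
```

```bash
cat > tip.py <<'E'
from h import *
def tip(save=None):
    s=read_state();A=R.from_rotvec(s["tcp_rot"]).as_matrix();im,d=read_camera("wrist");p,u,v=pts("wrist",d)
    l=(p-s["tool_pos"])@A
    m=(np.abs(l[:,0])<.03)&(np.abs(l[:,1])<.03)&(l[:,2]>.025)&(l[:,2]<.17)
    q=l[m]
    for a in np.arange(.02,.16,.01):
        k=(q[:,2]>=a)&(q[:,2]<a+.01)
        if k.sum()>2:print(round(a,3),np.median(q[k],0).round(4),np.ptp(q[k],axis=0).round(4),k.sum())
    print(s["tool_pos"],s["width"]*.0854,"max z",q[:,2].max() if len(q) else None)
    if save:cv2.imwrite(save,cv2.resize(im,(768,576)))
if __name__=="__main__":
    tip("pics/w2.png")
E
python3 tip.py
```

```text
0.02 [-0.0016  0.0006  0.0276] [0.0077 0.017  0.0049] 112
0.03 [0.001  0.     0.0353] [0.0141 0.022  0.0099] 567
0.04 [0.0045 0.0006 0.041 ] [0.0045 0.0203 0.0017] 29
0.06 [-0.0054  0.0004  0.0689] [0.0017 0.0057 0.0027] 8
0.07 [-0.0057  0.0008  0.0752] [0.0036 0.0075 0.0098] 59
0.08 [-0.0055  0.0008  0.0852] [0.0038 0.0078 0.0099] 46
0.09 [-0.0054  0.0008  0.0953] [0.0046 0.0073 0.0097] 44
0.1 [-0.0054  0.0009  0.1048] [0.0027 0.0068 0.0094] 31
0.11 [-0.0052  0.0009  0.1145] [0.0029 0.0071 0.0098] 36
0.12 [-0.0049  0.      0.1209] [0.0013 0.0044 0.0012] 5
[ 0.4437127  -0.23231581  0.32394987] 0.017161756790793858 max z 0.12149714241088065
```

View pics/w2.png

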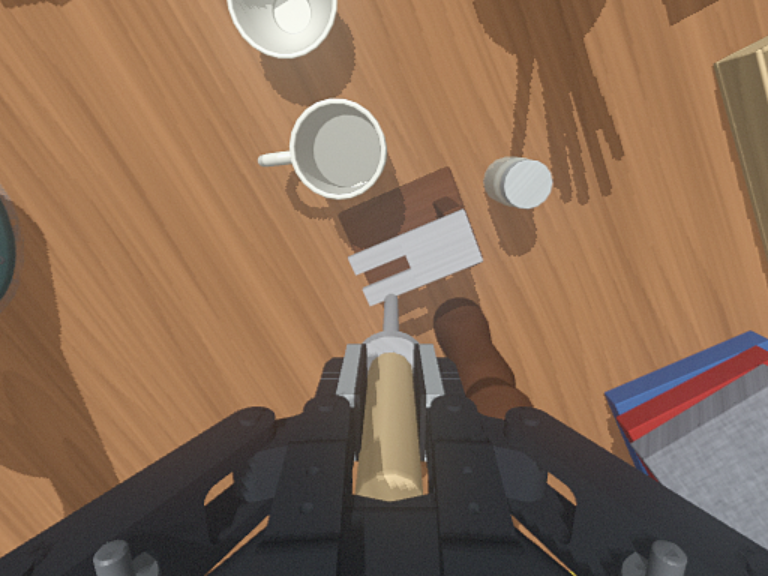

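The stylus is held vertically, its tip at about (390,297). Carrying it past the plant with clearance.

step_arm([
  [[0.0,-0.002,0.02,0.01,0,0,2],[0.0,-0.005,0.05,0.01,0,0,5],[0.0,-0.01,0.09,0.01,0,0,10],[0.0,-0.015,0.13,0.01,0,0,15],[0.0,-0.015,0.17,0.01,0,0,20],[0.0,-0.01,0.21,0.01,0,0,25],[0.0,-0.005,0.25,0.01,0,0,29],[0.0,0.005,0.29,0.01,0,0,33]],
])

```text
time: 6.3
tool_pos: [0.4481, 0.0594, 0.3352]
tcp_rot: [-2.101, -2.326, -0.001]
wrist_force: [0.2, -0.5, -0.9]
width: 0.199
```

step_arm([
  [[0.0,0.012,0.04,0,0,0,4],[0.0,0.025,0.08,0,0,0,8],[0.0,0.038,0.115,0,0,0,12],[0.0,0.05,0.145,0,0,0,15],[0.0,0.061,0.17,0,0,0,18],[0.0,0.07,0.19,0,0,0,20],[0.0,0.075,0.199,0,0,0,20],[0.0,0.075,0.199,0,0,0,20]],
])

```text
time: 7.3
tool_pos: [0.5229, 0.2585, 0.3349]
tcp_rot: [-1.665, -2.656, 0.003]
wrist_force: [0.3, 0.1, -0.9]
width: 0.196
```

```bash
cat > tip2.py <<'E'
from tip import *
import sys
tip(sys.argv[1])
E
python3 tip2.py pics/w3.png; python3 -c "
from h import *
print(R.from_rotvec(read_state()['tcp_rot']).as_matrix().round(3))"
```

```text
0.02 [-0.0017 -0.0005  0.0274] [0.0072 0.0168 0.0049] 117
0.03 [ 0.0003 -0.0011  0.0368] [0.0147 0.0199 0.0098] 573
0.04 [ 0.0048 -0.0005  0.0416] [0.0059 0.0221 0.0031] 64
0.07 [-0.0053 -0.0004  0.0751] [0.0033 0.0075 0.0096] 54
0.08 [-0.0055 -0.0004  0.0845] [0.0036 0.0078 0.0094] 51
0.09 [-0.0053 -0.0004  0.0943] [0.0043 0.0079 0.009 ] 41
0.1 [-0.0051 -0.0004  0.1048] [0.0026 0.0068 0.0087] 37
0.11 [-0.0052 -0.0004  0.1142] [0.0031 0.007  0.0095] 34
0.12 [-0.005  -0.0008  0.1217] [0.0027 0.0071 0.0031] 10
[0.52292583 0.2585251  0.33486629] 0.016720023192011015 max z 0.12353099365522686
[[-0.435  0.9   -0.007]
 [ 0.9    0.435  0.002]
 [ 0.005 -0.005 -1.   ]]
```

View pics/w3.png

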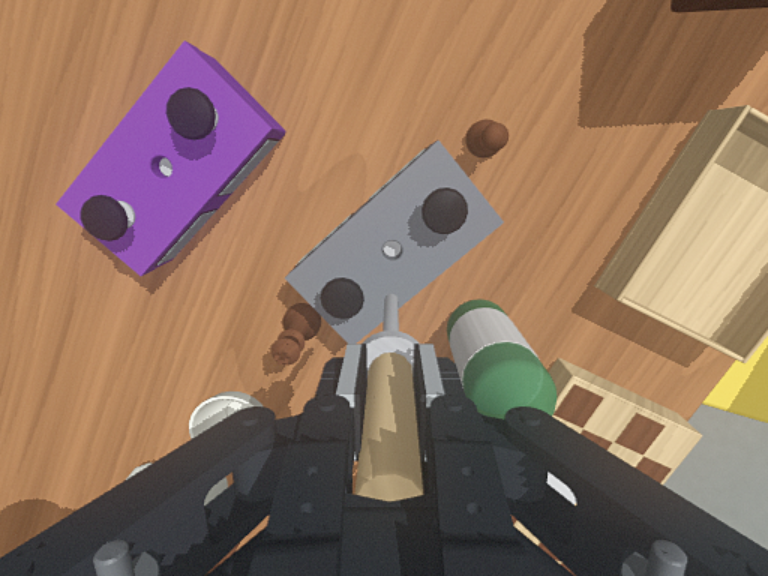

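The grey clock's well is at (392,249), under the stylus tip at (391,297). King lower left at (290,340), bottle at (500,360) clear of the fingers.

```bash
cat > well.py <<'E'
from h import *
def run(guess,save=None):
    s=read_state();A=R.from_rotvec(s["tcp_rot"]).as_matrix();im,d=read_camera("wrist");p,u,v=pts("wrist",d)
    c=get_calibration("wrist");K=np.array(c["K"]);T=np.array(c["world_from_camera"])
    near=lambda x,y,r,a,b:(np.hypot(p[:,0]-x,p[:,1]-y)<r)&(p[:,2]>a)&(p[:,2]<b)
    top=p[near(*guess,.08,.05,.068)];print("top z",np.median(top[:,2]))
    m=near(*guess,.014,.03,np.median(top[:,2])-.005);q=p[m];print("well floor",q.mean(0).round(4),((q.min(0)+q.max(0))/2).round(4),np.ptp(q,axis=0).round(4),m.sum(),"px",u[m].mean(),v[m].mean())
    # rim: back-project well pixels onto top plane, outline circle
    dirs=np.stack([(u[m]-K[0,2])/K[0,0],(v[m]-K[1,2])/K[1,1],np.ones(m.sum())],1)@T[:3,:3].T
    t=(np.median(top[:,2])-T[2,3])/dirs[:,2];w=(T[:3,3]+dirs*t[:,None])[:,:2]
    (cx,cy),r=cv2.minEnclosingCircle((w*1000).astype(np.float32));print("rim",cx,cy,r)
    W=np.array([cx/1000,cy/1000,.06]);
    for n,x,y in(("L",.551,.307),("R",.504,.197)):
        q=p[near(x,y,.03,.08,.1)]
        if len(q)>5:print(n,((q.min(0)+q.max(0))/2).round(4),np.ptp(q,axis=0).round(4),len(q))
    wl=A.T@(W-s["tool_pos"]);print("well local",wl.round(4))
    return A
if __name__=="__main__":print(run((.527,.2515)).round(3))
E
python3 well.py
```

```text
top z 0.05956478100745577
well floor [0.5279 0.248  0.0456] [0.5277 0.2485 0.0444] [0.0174 0.0166 0.0193] 131 px 261.0381679389313 165.70229007633588
rim 526.6585693359375 250.60130310058594 9.139299392700195
L [0.5506 0.3051 0.0869] [0.039  0.0394 0.0095] 746
R [0.5036 0.1959 0.0862] [0.0389 0.0367 0.011 ] 621
well local [-0.0097  0.0017  0.275 ]
[[-0.435  0.9   -0.007]
 [ 0.9    0.435  0.002]
 [ 0.005 -0.005 -1.   ]]
```

step_arm([
  [[0.0,0.001,0,-0.015,0,0,0],[0.0,0.0015,0,-0.035,0,0,0],[0.0,0.0015,0,-0.06,0,0,0],[0.0,0.0015,0,-0.085,0,0,0],[0.0,0.0015,0,-0.11,0,0,0],[0.0,0.0015,0,-0.127,0,0,0],[0.0,0.0015,0,-0.135,0,0,0],[0.0,0.0015,0,-0.135,0,0,0]],
])

```text
time: 8.4
tool_pos: [0.5241, 0.2575, 0.1996]
tcp_rot: [-1.666, -2.655, 0.004]
wrist_force: [0.1, -0.4, 0.0]
width: 0.201
```

```bash
python3 - <<'E'
from well import *
A=run((.527,.2505))
s=read_state();im,d=read_camera("wrist");p,u,v=pts("wrist",d);l=(p-s["tool_pos"])@A
m=(np.abs(l[:,0])<.02)&(np.abs(l[:,1])<.012)&(l[:,2]>.07)&(p[:,2]>.065);q=l[m]
print("shaft local",np.median(q,0).round(4),"tipmax",q[:,2].max(),"px",np.median(u[m]),v[m].min());e=q[q[:,2]>.105]
tipl=np.array([np.median(e[:,0])-.0035,np.median(e[:,1]),.125]);print("tip world",(s["tool_pos"]+A@tipl).round(4),s["tool_pos"])
cv2.imwrite("pics/w4.png",cv2.resize(im[100:260,180:340],(560,560),interpolation=2))
E
```

```text
top z 0.06038475631090798
well floor [0.5283 0.2487 0.0468] [0.5285 0.2482 0.0456] [0.0175 0.0157 0.0191] 216 px 260.06481481481484 192.30092592592592
rim 527.19287109375 251.40878295898438 9.065281867980957
L [0.5509 0.3057 0.0875] [0.0391 0.0396 0.0099] 1742
R [0.5003 0.1964 0.0872] [0.0316 0.0378 0.0096] 965
well local [-0.0076  0.0009  0.1395]
shaft local [-0.0048  0.0006  0.0916] tipmax 0.12295304548460351 px 260.0 196
tip world [0.5278 0.251  0.0754] [0.52458809 0.25780914 0.20046458]
```

View pics/w4.png

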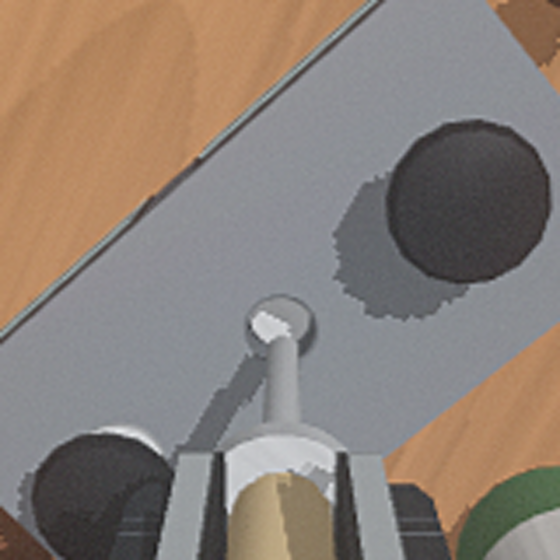

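The tip is centred over the well (280,325 in the crop). Lowering and watching the force.

step_arm([
  [[0.0,0,0,-0.008,0,0,0],[0.0,0,0,-0.016,0,0,0],[0.0,0,0,-0.022,0,0,0],[0.0,0,0,-0.027,0,0,0],[0.0,0,0,-0.03,0,0,0],[0.0,0,0,-0.033,0,0,0],[0.0,0,0,-0.034,0,0,0],[0.0,0,0,-0.034,0,0,0]],
])

```text
time: 9.5
tool_pos: [0.525, 0.258, 0.1675]
tcp_rot: [-1.667, -2.656, -0.0]
wrist_force: [-1.9, -1.3, 4.2]
width: 0.202
```

step_arm([
  [[0.0,0,0,-0.001,0,0,0],[0.0,0,0,-0.002,0,0,0],[0.0,0,0,-0.003,0,0,0],[0.0,0,0,-0.003,0,0,0],[0.0,0,0,-0.004,0,0,0],[0.0,0,0,-0.004,0,0,0],[0.0,0,0,-0.004,0,0,0],[0.0,0,0,-0.004,0,0,0]],
])

```text
time: 10.5
tool_pos: [0.5259, 0.2584, 0.1668]
tcp_rot: [-1.668, -2.657, -0.003]
wrist_force: [-4.6, -2.1, 16.7]
width: 0.199
```

The force rose to 16.7 N at the end, well above the 5 N spring, so the button is on its stop. Raising and returning.

step_arm([
  [[0.0,0,0,0.01,0,0,0],[0.0,-0.001,0,0.03,0,0,0],[0.0,-0.001,0,0.055,0,0,0],[0.0,-0.001,0,0.08,0,0,0],[0.0,-0.001,0,0.105,0,0,0],[0.0,-0.001,0,0.13,0,0,0],[0.0,-0.001,0,0.155,0,0,0],[0.0,-0.001,0,0.17,0,0,0]],
])

```text
time: 11.5
tool_pos: [0.5255, 0.2587, 0.339]
tcp_rot: [-1.668, -2.659, -0.007]
wrist_force: [0.5, -1.4, -0.6]
width: 0.199
```

step_arm([
  [[0.0,-0.008,-0.02,0,0,0,-2],[0.0,-0.02,-0.055,0,0,0,-5],[0.0,-0.035,-0.09,0,0,0,-9],[0.0,-0.05,-0.13,0,0,0,-13],[0.0,-0.062,-0.165,0,0,0,-17],[0.0,-0.075,-0.2,0,0,0,-20],[0.0,-0.085,-0.24,0,0,0,-24],[0.0,-0.092,-0.28,0,0,0,-29]],
])

```text
time: 12.5
tool_pos: [0.4315, -0.023, 0.3377]
tcp_rot: [-2.285, -2.152, -0.005]
wrist_force: [-0.2, -0.9, -1.3]
width: 0.2
```

```bash
python3 - <<'E'
from h import *
s=read_state();print(s["time"],s["tool_pos"],(R.from_rotvec([-2.678,-1.628,-.001])*R.from_rotvec(s["tcp_rot"]).inv()).as_rotvec(degrees=True))
E
python3 tip2.py pics/skip.png
```

```text
12.5 [ 0.43154274 -0.02299666  0.33774554] [  0.11872936   0.36893174 -23.96756758]
0.02 [-0.0054 -0.0014  0.0276] [0.0073 0.0168 0.0048] 112
0.03 [-0.0037 -0.0014  0.0369] [0.0147 0.0199 0.0099] 570
0.04 [ 0.0009 -0.0008  0.0415] [0.0057 0.0221 0.0041] 69
0.06 [-0.0089 -0.0022  0.0698] [0.0006 0.0021 0.0004] 3
0.07 [-0.0095 -0.0008  0.0754] [0.003  0.0074 0.0097] 51
0.08 [-0.0096 -0.0008  0.0841] [0.004  0.0078 0.0086] 51
0.09 [-0.0096 -0.0008  0.0943] [0.0043 0.0072 0.01  ] 41
0.1 [-0.0093 -0.0008  0.1043] [0.0025 0.0067 0.0097] 39
0.11 [-0.0096 -0.0008  0.1152] [0.0025 0.007  0.0084] 31
0.12 [-0.0094 -0.0008  0.1211] [0.0029 0.0071 0.0034] 13
[ 0.43154274 -0.02299666  0.33774554] 0.01706748526285937 max z 0.12375825627775397
```

step_arm([
  [[0.0,0,-0.03,0,0,0.1,-4],[0.0,0,-0.07,0,0,0.2,-8],[0.0,0,-0.11,0,0,0.3,-12],[0.0,0.003,-0.145,0,0.1,0.4,-16],[0.0,0.006,-0.175,0,0.1,0.4,-20],[0.0,0.01,-0.197,0,0.1,0.4,-23],[0.0,0.012,-0.2095,0,0.1,0.4,-24],[0.0,0.012,-0.2095,0,0.1,0.4,-24]],
])

```text
time: 13.55
tool_pos: [0.4427, -0.2367, 0.3373]
tcp_rot: [-2.683, -1.62, 0.007]
wrist_force: [-0.2, 0.4, -0.7]
width: 0.198
```

step_arm([
  [[0.0,0,0,0,0,0,0],[0.0,0,0,0,0,0,0],[0.0,0,0,0,0,0,0],[0.0,0,0,0,0,0,0],[0.0,0,0,0,0,0,0],[0.0,0,0,0,0,0,0],[0.0,0,0,0,0,0,0],[0.0,0,0,0,0,0,0]],
])

```text
time: 14.55
tool_pos: [0.4427, -0.2367, 0.3373]
tcp_rot: [-2.683, -1.62, 0.007]
wrist_force: [-0.5, 0.1, -0.5]
width: 0.199
```

```bash
python3 tip2.py pics/w5.png; cat > fork.py <<'E'
from h import *
s=read_state();A=R.from_rotvec(s["tcp_rot"]).as_matrix();print(A.round(3))
im,d=read_camera("wrist");p,u,v=pts("wrist",d);l=(p-s["tool_pos"])@A
m=(np.hypot(p[:,0]-.46,p[:,1]+.238)<.075)&(p[:,2]>.104)&(p[:,2]<.115)
q=p[m];r=cv2.minAreaRect((q[:,:2]*1000).astype(np.float32));print(r,m.sum())
# fork-frame: slot centreline from the two prongs
a=np.radians(-4.15);ex=np.array([np.cos(a),np.sin(a)]);ey=np.array([-ex[1],ex[0]])
f=(q[:,:2]-[.446,-.237]);X=f@ex;Y=f@ey
print("x range",X.min(),X.max())
for x0 in(-.03,-.02,-.01,0):
    k=(X>x0)&(X<x0+.01);y=np.sort(Y[k]);g=np.diff(y);i=g.argmax();print(x0,"slot",y[i].round(4),y[i+1].round(4),"outer",y[0].round(4),y[-1].round(4))
e=l[(np.abs(l[:,0])<.02)&(np.abs(l[:,1])<.012)&(l[:,2]>.07)&(l[:,2]<.13)&(p[:,2]>.115)]
t=s["tool_pos"]+A@[np.median(e[:,0])-.0035,np.median(e[:,1]),.1];t=(t[:2]-[.446,-.237]);print("axis in fork",t@ex,t@ey,"tcp",s["tool_pos"],"ex",ex)
E
python3 fork.py
```

```text
0.02 [-0.0017 -0.0003  0.0275] [0.0079 0.0168 0.005 ] 119
0.03 [ 0.0002 -0.0009  0.037 ] [0.0141 0.0199 0.01  ] 561
0.04 [ 0.0047 -0.0003  0.0414] [0.0051 0.0221 0.0033] 76
0.06 [-0.0048  0.0001  0.0697] [0.001  0.0029 0.0005] 4
0.07 [-0.0054 -0.0002  0.0752] [0.0034 0.0074 0.0094] 49
0.08 [-0.0054 -0.0002  0.0847] [0.0039 0.0078 0.0098] 52
0.09 [-0.0053 -0.0002  0.0951] [0.0051 0.0073 0.0096] 44
0.1 [-0.0051 -0.0002  0.1052] [0.0028 0.0068 0.0096] 36
0.11 [-0.0051 -0.0002  0.1149] [0.0031 0.007  0.0096] 32
0.12 [-0.005  -0.0006  0.122 ] [0.0025 0.0071 0.0032] 12
[ 0.44269549 -0.23666841  0.33731366] 0.017008068621520763 max z 0.12344975116048414
[[ 0.466  0.885 -0.008]
 [ 0.885 -0.466  0.004]
 [-0.    -0.008 -1.   ]]
((458.3173522949219, -244.03256225585938), (45.60682678222656, 98.41957092285156), 86.40692138671875) 2517
x range -0.03634321941247681 0.06181109858378672
-0.03 slot -0.0121 0.0006 outer -0.0281 0.0161
-0.02 slot -0.0123 0.0004 outer -0.0278 0.0162
-0.01 slot -0.0124 0.0005 outer -0.028 0.0161
0 slot -0.0026 -0.0014 outer -0.0278 0.016
axis in fork -0.007828772372799945 -0.007578269062213434 tcp [ 0.4426997  -0.23668056  0.33733881] ex [ 0.99737801 -0.07236785]
```

View pics/w5.png

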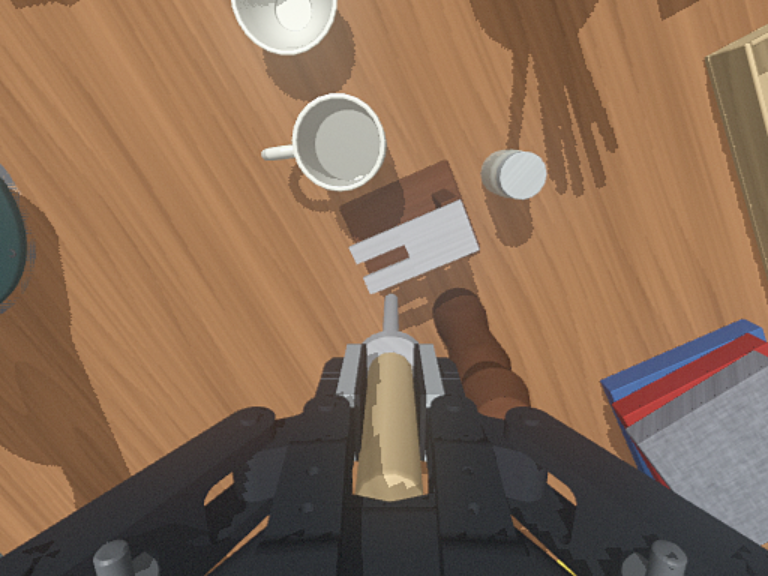

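This settled view shows that my first stand reading was about 6 mm off, because it was taken while the arm was still moving. The slot is at (385,258) and the tip at (391,297). Moving +6 mm in x, +2 mm in y, lowering to just above the fork and rechecking.

step_arm([
  [[0.0,0.003,0.001,-0.01,0,0,0],[0.0,0.006,0.002,-0.03,0,0,0],[0.0,0.006,0.002,-0.05,0,0,0],[0.0,0.006,0.002,-0.065,0,0,0],[0.0,0.006,0.002,-0.076,0,0,0],[0.0,0.006,0.002,-0.08,0,0,0],[0.0,0.006,0.002,-0.08,0,0,0],[0.0,0.006,0.002,-0.08,0,0,0]],
])

```text
time: 15.65
tool_pos: [0.4491, -0.2349, 0.2582]
tcp_rot: [-2.685, -1.621, 0.006]
wrist_force: [0.5, 0.2, -1.3]
width: 0.196
```

```bash
python3 fork.py; python3 - <<'E'
from h import *
im,d=read_camera("wrist");cv2.imwrite("pics/w6.png",cv2.resize(im[120:240,190:330],(700,600),interpolation=2))
E
```

```text
[[ 0.466  0.885 -0.006]
 [ 0.885 -0.466  0.003]
 [-0.    -0.007 -1.   ]]
((458.22137451171875, -243.40431213378906), (46.3035774230957, 98.400390625), 85.93212127685547) 3830
x range -0.036530567447301265 0.06182328883458949
-0.03 slot -0.0122 0.0005 outer -0.0282 0.0162
-0.02 slot -0.0122 0.0004 outer -0.0279 0.0162
-0.01 slot -0.0129 0.0002 outer -0.0287 0.016
0 slot -0.0065 -0.0056 outer -0.0279 0.0159
axis in fork -0.001368085098185624 -0.005433597532898987 tcp [ 0.44913765 -0.23493967  0.25818078] ex [ 0.99737801 -0.07236785]
```

View pics/w6.png

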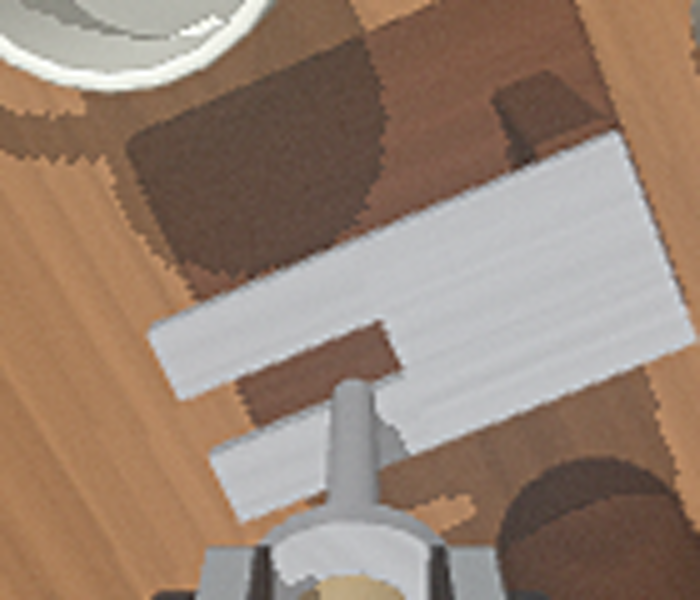

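The axis is centred across the slot to about 0.6 mm (tip at 352,385 in the crop). Lowering.

step_arm([
  [[0.0,-0.002,0,-0.008,0,0,0],[0.0,-0.002,0,-0.02,0,0,0],[0.0,-0.002,0,-0.032,0,0,0],[0.0,-0.002,0,-0.044,0,0,0],[0.0,-0.002,0,-0.056,0,0,0],[0.0,-0.002,0,-0.068,0,0,0],[0.0,-0.002,0,-0.08,0,0,0],[0.0,-0.002,0,-0.086,0,0,0]],
])

```text
time: 16.75
tool_pos: [0.4467, -0.2347, 0.171]
tcp_rot: [-2.684, -1.62, 0.007]
wrist_force: [-0.5, 0.7, -0.5]
width: 0.201
```

step_arm([
  [[0.0,0,0,-0.004,0,0,0],[0.0,0,0,-0.008,0,0,0],[0.0,0,0,-0.012,0,0,0],[0.0,0,0,-0.014,0,0,0],[0.0,0,0,-0.016,0,0,0],[0.0,0,0,-0.0175,0,0,0],[0.0,0,0,-0.0175,0,0,0],[0.0,0,0,-0.0175,0,0,0]],
])

```text
time: 17.75
tool_pos: [0.4468, -0.2347, 0.1536]
tcp_rot: [-2.684, -1.62, 0.007]
wrist_force: [-0.9, 0.3, -1.0]
width: 0.198
```

step_arm([
  [[0.0,0,0,-0.0005,0,0,0],[0.0,0,0,-0.001,0,0,0],[0.0,0,0,-0.0015,0,0,0],[0.0,0,0,-0.002,0,0,0],[0.0,0,0,-0.0025,0,0,0],[0.0,0,0,-0.003,0,0,0],[0.0,0,0,-0.003,0,0,0],[0.0,0,0,-0.003,0,0,0]],
])

```text
time: 18.75
tool_pos: [0.4469, -0.2347, 0.1525]
tcp_rot: [-2.684, -1.62, 0.007]
wrist_force: [-4.4, 3.0, 11.6]
width: 0.202
```

Contact: 11.6 N upwards at the hanging height, so the collar is on the fork. Easing and releasing.

step_arm([
  [[0.0,0,0,0.0005,0,0,0],[0.02,0,0,0.0005,0,0,0],[0.025,0,0,0.0005,0,0,0],[0.035,0,0,0.0005,0,0,0],[0.05,0,0,0.0005,0,0,0],[0.07,0,0,0.0005,0,0,0],[0.07,0,0,0.0005,0,0,0],[0.07,0,0,0.0005,0,0,0]],
])

```text
time: 19.75
tool_pos: [0.447, -0.2347, 0.153]
tcp_rot: [-2.684, -1.62, 0.007]
wrist_force: [-0.5, 0.1, 0.1]
width: 0.818
```

step_arm([
  [[0.07,0,0,0.01,0,0,0],[0.07,0,0,0.03,0,0,0],[0.07,0,0,0.055,0,0,0],[0.07,0,0,0.085,0,0,0],[0.07,0,0,0.115,0,0,0],[0.07,0,0,0.145,0,0,0],[0.07,0,0,0.165,0,0,0],[0.07,0,0,0.165,0,0,0]],
])

```text
time: 20.75
tool_pos: [0.4479, -0.2353, 0.3202]
tcp_rot: [-2.687, -1.622, 0.004]
wrist_force: [0.3, 0.2, 0.3]
width: 0.819
```

```bash
python3 - <<'E'
from h import *
im,d=read_camera("wrist");p,u,v=pts("wrist",d)
for a,b in((.176,.195),(.13,.17),(.113,.12)):
    m=(np.hypot(p[:,0]-.443,p[:,1]+.242)<.03)&(p[:,2]>a)&(p[:,2]<b);q=p[m];print(a,((q.min(0)+q.max(0))/2).round(4),np.ptp(q,axis=0).round(4),np.median(q[:,2]),len(q))
a=cv2.resize(im[100:300,150:370],(440,400));s,ds=read_camera("scene");b=cv2.resize(s[90:190,230:320],(360,400),interpolation=2)
cv2.imwrite("pics/w7.png",np.hstack([a,b]))
P,_,_=pts("scene",ds);k=P[(np.hypot(P[:,0]-.444,P[:,1]+.24)<.03)&(P[:,2]>.12)&(P[:,2]<.25)];print("scene top z",k[:,2].max())
for z in(.125,.14,.155,.17):
    e=k[(k[:,2]>z)&(k[:,2]<z+.015)];print(z,e.mean(0).round(4),len(e))
E
```

```text
0.176 [ 0.4415 -0.2415  0.1806] [0.017  0.0173 0.0088] 0.1824414741473277 283
0.13 [ 0.4422 -0.2381  0.15  ] [0.0159 0.0108 0.0399] 0.1523418022032053 157
0.113 [ 0.4411 -0.2412  0.1159] [0.029  0.0288 0.0057] 0.11388250478781348 195
scene top z 0.18660690914398192
0.125 [ 0.4435 -0.2367  0.1315] 25
0.14 [ 0.4424 -0.2343  0.1475] 21
0.155 [ 0.4429 -0.2348  0.1627] 20
0.17 [ 0.4426 -0.2359  0.1784] 25
```

View pics/w7.png

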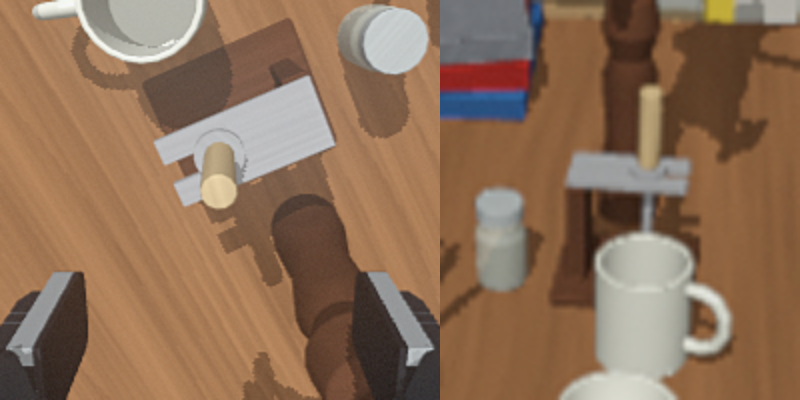

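The stylus hangs upright in the fork, released (left crop 218,175; right crop 650,130), with its top at 186 mm as before. Now closing the fingers and moving to the king's-end plunger.

step_arm([
  [[0.07,-0.004,0.02,0.01,0,0,2],[0.07,-0.008,0.055,0.01,0,0,6],[0.04,-0.012,0.1,0.01,0,0,11],[0.0,-0.012,0.145,0.01,0,0,16],[0.0,-0.01,0.19,0.01,0,0,21],[0.0,-0.005,0.235,0.01,0,0,26],[0.0,0.003,0.275,0.01,0,0,31],[0.0,0.015,0.31,0.01,0,0,35]],
], newtons=40)

```text
time: 21.85
tool_pos: [0.4603, 0.0777, 0.3266]
tcp_rot: [-2.067, -2.357, 0.012]
wrist_force: [0.8, 0.6, 0.8]
width: -0.001
```

step_arm([
  [[0.0,0.01,0.03,0,0,0,4],[0.0,0.02,0.06,0,0,0,8],[0.0,0.03,0.09,0,0,0,11],[0.0,0.038,0.112,0,0,0,14],[0.0,0.041,0.12,0,0,0,14],[0.0,0.041,0.12,0,0,0,14],[0.0,0.041,0.12,0,0,0,14],[0.0,0.041,0.12,0,0,0,14]],
])

```text
time: 22.85
tool_pos: [0.5012, 0.1969, 0.3268]
tcp_rot: [-1.766, -2.591, 0.013]
wrist_force: [-0.4, 0.1, 0.3]
width: -0.002
```

```bash
python3 - <<'E'
from h import *
s=read_state();print(s["tool_pos"],s["width"],R.from_rotvec(s["tcp_rot"]).as_matrix().round(3))
im,d=read_camera("wrist");p,u,v=pts("wrist",d)
for n,x,y in(("L",.551,.306),("R",.5035,.197)):
    q=p[(np.hypot(p[:,0]-x,p[:,1]-y)<.03)&(p[:,2]>.08)&(p[:,2]<.1)];print(n,((q.min(0)+q.max(0))/2).round(4),np.ptp(q,axis=0).round(4),len(q))
q=p[(np.hypot(p[:,0]-.477,p[:,1]-.122)<.03)&(p[:,2]>.06)&(p[:,2]<.12)];print("king",q.mean(0) if len(q) else None,q[:,2].max())
E
```

```text
[0.50123222 0.19689763 0.32680242] -0.0020475098389503743 [[-0.365  0.931 -0.009]
 [ 0.931  0.365 -0.004]
 [ 0.    -0.01  -1.   ]]
L [0.5503 0.3053 0.0867] [0.0394 0.0392 0.0105] 891
R [0.5034 0.1953 0.0863] [0.0391 0.0383 0.011 ] 717
king [0.47680227 0.12626897 0.08210219] 0.10515127875772562
```

step_arm([
  [[0.0,0.003,0,-0.03,0,0,0],[0.0,0.003,0,-0.06,0,0,0],[0.0,0.003,0,-0.1,0,0,0],[0.0,0.003,0,-0.135,0,0,0],[0.0,0.003,0,-0.165,0,0,0],[0.0,0.003,0,-0.19,0,0,0],[0.0,0.003,0,-0.205,0,0,0],[0.0,0.003,0,-0.205,0,0,0]],
])

```text
time: 23.9
tool_pos: [0.5035, 0.1965, 0.1209]
tcp_rot: [-1.766, -2.59, 0.016]
wrist_force: [-0.1, -0.8, 0.4]
width: 0.001
```

step_arm([
  [[0.0,0,0,-0.004,0,0,0],[0.0,0,0,-0.008,0,0,0],[0.0,0,0,-0.012,0,0,0],[0.0,0,0,-0.016,0,0,0],[0.0,0,0,-0.019,0,0,0],[0.0,0,0,-0.021,0,0,0],[0.0,0,0,-0.0215,0,0,0],[0.0,0,0,-0.0215,0,0,0]],
])

```text
time: 24.9
tool_pos: [0.5043, 0.1967, 0.1005]
tcp_rot: [-1.766, -2.591, 0.014]
wrist_force: [-1.3, -0.5, 7.2]
width: -0.001
```

Nearly at the stop. Pressing a bit more.

step_arm([
  [[0.0,0,0,-0.001,0,0,0],[0.0,0,0,-0.002,0,0,0],[0.0,0,0,-0.003,0,0,0],[0.0,0,0,-0.004,0,0,0],[0.0,0,0,-0.004,0,0,0],[0.0,0,0,-0.004,0,0,0],[0.0,0,0,-0.004,0,0,0],[0.0,0,0,-0.004,0,0,0]],
])

```text
time: 25.9
tool_pos: [0.5046, 0.1968, 0.0999]
tcp_rot: [-1.766, -2.591, 0.014]
wrist_force: [-9.4, -3.3, 23.0]
width: -0.001
```

23 N at 12 mm of travel is far above the 8 N spring, so the plunger is on its stop. Raising clear and checking everything.

step_arm([
  [[0.0,0,0,0.01,0,0,0],[0.0,0,0,0.03,0,0,0],[0.0,0,0,0.06,0,0,0],[0.0,0,0,0.1,0,0,0],[0.0,0,0,0.14,0,0,0],[0.0,0,0,0.18,0,0,0],[0.0,0,0,0.21,0,0,0],[0.0,0,0,0.21,0,0,0]],
])

```text
time: 26.9
tool_pos: [0.506, 0.1974, 0.3128]
tcp_rot: [-1.768, -2.594, 0.006]
wrist_force: [1.3, 0.1, 0.0]
width: 0.0
```

```bash
python3 - <<'E'
from h import *
s=read_state();print(s["tool_pos"],s["wrist_force"])
im,d=read_camera("wrist");p,u,v=pts("wrist",d)
for n,x,y,a,b in(("L",.551,.306,.07,.1),("R",.5035,.197,.07,.1),("king",.477,.122,.06,.12),("well",.527,.2505,.03,.053)):
    q=p[(np.hypot(p[:,0]-x,p[:,1]-y)<(.014 if n=="well" else .03))&(p[:,2]>a)&(p[:,2]<b)];print(n,((q.min(0)+q.max(0))/2).round(4),"median z",np.median(q[:,2]).round(4),q[:,2].max().round(4),len(q))
S,ds=read_camera("scene");P,_,_=pts("scene",ds);k=P[(np.hypot(P[:,0]-.444,P[:,1]+.24)<.03)&(P[:,2]>.12)&(P[:,2]<.25)];print("stylus",k.mean(0),k[:,2].max())
o=np.load("scene.npz")["d"];P0,_,_=pts("scene",o)
for n,x,y,r in(("pawn",.575,.385,.03),("king",.477,.122,.02),("mug",.43,-.14,.06),("mill",.464,-.345,.04),("bottle",.657,.2,.045),("bowl",.457,-.014,.06),("shaker",.566,-.234,.035)):
    f=lambda Q:Q[(np.hypot(Q[:,0]-x,Q[:,1]-y)<r)&(Q[:,2]>.02)].mean(0).round(4)
    print(n,f(P0),f(P))
cv2.imwrite("pics/final.png",cv2.resize(S,(800,600)))
E
```

```text
[0.5060413  0.19738928 0.31283006] [1.26796948 0.1285794  0.00529256]
L [0.5483 0.3046 0.0842] median z 0.086 0.0893 970
R [0.5015 0.1946 0.0839] median z 0.0861 0.089 774
king [0.4749 0.1221 0.0813] median z 0.0821 0.1026 370
well [0.5257 0.249  0.0422] median z 0.0429 0.0525 171
stylus [ 0.44294243 -0.23552896  0.15493813] 0.18753223118778728
pawn [0.5648 0.3865 0.0457] [0.5642 0.3863 0.0459]
king [0.4771 0.1288 0.0634] [0.4769 0.1289 0.0626]
mug [ 0.4366 -0.131   0.0616] [ 0.4363 -0.1308  0.0612]
mill [ 0.4655 -0.336   0.1503] [ 0.4643 -0.3358  0.1535]
bottle [0.6509 0.222  0.1358] [0.6509 0.2219 0.1357]
bowl [ 0.4564 -0.0222  0.0349] [ 0.4562 -0.0223  0.035 ]
shaker [ 0.5659 -0.2246  0.057 ] [nan nan nan]<stdin>:9: RuntimeWarning: Mean of empty slice.
  ret = um.true_divide(
```

View pics/final.png

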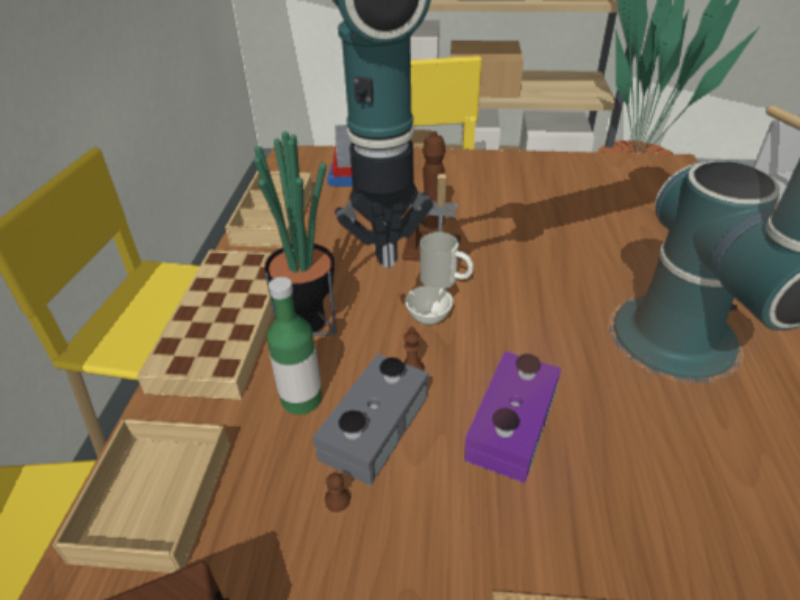

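The final picture shows the stylus hanging in the fork (441,190), both plungers up (352,422 and 392,370) and everything in place. Only the shaker is hidden, behind the gripper. Handing in.

```bash
python3 -c "
from workcell import *
print(finish_job())"
```

```text
the job is handed in; nothing more can be done
None
```

The job is done and handed in at about 27 s of the 72 s allowed; `finish_job()` reported no verdict.

- **Reset button:** I took the stylus from the fork and pushed the grey clock's reset button to its stop. The force reached 16.7 N against the 5 N spring.
- **Stylus:** I hung it back in the fork and let go. It stands upright, with its top at 187 mm as at the start.
- **King's plunger:** The king stands at the right end of the clock, so I pressed the right plunger to its stop. The force reached 23 N at about 12 mm of travel. I then let it spring back and raised the arm clear.

**Last checks:**
- **Clock:** both plungers are level with each other and back up. The reset button reads back at rest, allowing for a roughly 2 mm offset in that picture, taken just after the arm stopped.
- **Other things:** the king, pawn, mug, mill, bottle and bowl had moved by no more than about 1 mm across the table. The shaker could not be rechecked because the gripper hid it; it looked undisturbed in an earlier picture, just after I let go of the stylus.
- **A reading that disagreed:** my first wrist reading of the stand was about 6 mm off, because the arm was still settling. I measured it again at rest before hanging the stylus back.

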